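# Caliper a handle blank

## Task

Stand the amber handle blank upright on the bench caliper's beam, centred between the jaws; set it down and let go, do not drop it. Then close the sliding jaw by its red thumb tab until the blank is nipped between the sliding jaw and the brass anvil with a light squeeze of about 5 to 10 N (never as much as 15 N), without tilting the sliding jaw, and leave the jaw closed on the upright blank with the hand clear. Do not disturb the other things on the bench.

Things in the scene. Friction and masses are not known exactly. Their poses are not given: they have to be found in the camera images.
- amber_blank: the part to measure: loose amber-yellow plastic handle blank, upright solid cylinder 34 mm diameter, 60 mm tall, 60 to 130 g; origin at the centre of its underside, z up. Stands on the bench at first, in a row with a wooden and a blue blank
- gauge: the bench caliper, fixed to the bench: green base plate 110 x 300 x 12 mm (x, y, z), origin at the centre of its underside, z up. Its steel beam, 44 mm wide (x), 290 mm long, runs along the gauge's y axis, its flat top 40 mm above the origin. The blank goes on the beam between the brass anvil of the fixed jaw (+y end) and the sliding jaw
- fixed_face (a point): point on the fixed jaw's inner face (x = 0, 28 mm above the beam, gauge y = +90 mm). Jaw: dark plate 36 mm wide, top 66 mm above the beam. From this point a round brass anvil, 20 mm diameter, stands out towards -y by 3 to 33 mm (tip at gauge y = +87 to +57 mm), firmly locked but different every time; its tip is not measured and must be felt
- bed (a point): point on the beam's top at gauge x = 0, y = +20 mm, z = 40 mm; axes as the gauge's. A good place to stand the blank
- slider: the sliding jaw on its saddle; closes towards gauge +y. Origin on the beam's top, x = 0, 35 mm behind the jaw face. Takes about 6 N to slide, stays where left. It can rock about the x axis through its origin against a spring (8 N m/rad): pushed low at the tab it stays true, pushed at the jaw's top it tilts 0.05 rad. Over 0.04 rad counts as tilted
- jaw_face (a point): centre of the sliding jaw's flat contact face, 30 mm above the beam; +y points at the fixed jaw. The jaw is a dark steel plate 36 mm wide (x), 12 mm thick, its top 66 mm above the beam
- tab_back (a point): centre of the back (-y) face of the red thumb tab, 20 mm above the beam; push it towards +y. Tab: 24 mm wide (x), 12 mm thick (y), from 8 mm (top of the saddle plate) to 32 mm above the beam, its back flush with the saddle's end. The jaw face is 79 mm ahead of it, the jaw's back 67 mm. Behind the tab is only the bare beam
- carriage (a joint): travel of the sliding jaw in m: 0 wide open (jaw face at gauge y = -45 mm), grows as it closes, jaw face at gauge y = -45 mm + travel; starts between 0 and 0.03, range 0 to 0.125
- wood_blank: loose dark wooden handle blank, upright cylinder 30 mm diameter, 66 mm tall; origin at the centre of its underside. Not the one to measure
- blue_blank: loose blue plastic handle blank, upright cylinder 38 mm diameter, 56 mm tall; origin at the centre of its underside. Not the one to measure
- screwdriver: loose screwdriver with an orange handle lying on the bench, about 200 mm long along its x axis; bystander
- wrench: loose steel wrench lying on the bench, along its x axis; bystander
- ferrule: loose red ring (ferrule), 32 mm outside diameter, 22 mm tall, standing on the bench; bystander
- jar: loose lidded jar, 60 mm diameter, 80 mm tall; bystander
Things that resemble listed ones, but are neither listed nor needed, are in the scene too. What is meant by the amber_blank is not pink, and is the smaller of those in its own colour.

How it is judged (in metres and radians):
On the way, in this order (a step that is already met when the one before it is completed fails the run):
1. the amber blank stands upright on the beam between the jaws, let go (x of amber_blank in the frame of gauge between -0.014 and 0.014 m and y of amber_blank in the frame of gauge below 0.085 m and z of amber_blank in the frame of gauge between 0.036 and 0.044 m and angle between amber_blank's own z axis and vertical below 0.06 rad and y of amber_blank in the frame of jaw_face above 0.014 m and contact force between the fingers and amber_blank below 0.1 N and linear speed of amber_blank below 0.03 m/s), for 0.2 s.
2. the sliding jaw squeezes the upright blank against the anvil with more than 3 N, fingers off the blank (x of amber_blank in the frame of gauge between -0.014 and 0.014 m and y of amber_blank in the frame of gauge below 0.085 m and z of amber_blank in the frame of gauge between 0.036 and 0.044 m and angle between amber_blank's own z axis and vertical below 0.06 rad and y of amber_blank in the frame of jaw_face above 0.014 m and contact force between the fingers and amber_blank below 0.1 N and contact force between slider and amber_blank above 3 N), for 0.25 s.
At the end, for the whole second after the job is handed in: the amber blank stands upright (within 0.06 rad) on the beam, within 14 mm of the beam's centre line, at rest, the sliding jaw still closed on it (face within 1.5 mm) and true within 0.03 rad, everything released (x of amber_blank in the frame of gauge between -0.014 and 0.014 m and y of amber_blank in the frame of gauge below 0.085 m and z of amber_blank in the frame of gauge between 0.036 and 0.044 m and angle between amber_blank's own z axis and vertical below 0.06 rad and y of amber_blank in the frame of jaw_face between 0.014 and 0.0185 m and angle between slider's own z axis and vertical below 0.03 rad and linear speed of amber_blank below 0.01 m/s and velocity of joint carriage between -0.005 and 0.005 m/s); the robot touches nothing.
It fails at once if the sliding jaw presses on the blank with more than 15 N (contact force between slider and amber_blank above 15 N).
It fails at once if the sliding jaw is tilted by more than 0.04 rad (angle between slider's own z axis and vertical above 0.04 rad).
It fails at once if the amber blank is dropped (falls free faster than 0.45 m/s, about 10 mm) (contact force between the fingers and amber_blank below 0.05 N and linear speed of amber_blank above 0.45 m/s).
It fails at once if the amber blank is knocked over (angle between amber_blank's own z axis and vertical above 0.6 rad).
It fails at once if another thing on the bench is moved by more than 30 mm (distance of any of wood_blank, blue_blank, screwdriver, wrench, ferrule, jar from where it was at the start of the episode above 0.03 m).
It also fails if it takes over 61 s, if anything falls off the work surface, if the arm or the gripper's body presses on something with over 40 N, if the wrist force passes 120 N, or if a joint passes its speed limit or range.

## Robot

A 6-joint arm with a two-finger parallel gripper is mounted at the origin on the work surface. World frame = base frame: x ahead of the robot, y to its left, z up, the work surface at z = 0. Lengths are in m, angles in degrees, forces in N, time in s.
With the tool pointing down it reaches from about 0.375 to 0.9 m from the base axis. Payload 3.1 kg.
Tool frame: the origin (TCP) lies at the very end of the fingers, on their centre line; the grasp point (between the pads) lies 19 mm behind it; z points along the fingers, y is the line along which they close (so a half turn about z gives the same grasp; the last joint's range is limited). The gripper opens to 87 mm and grips with 3 to 60 N. Pads are 19 mm wide; open, the fingers measure 117 mm over their backs; the gripper's body (75 mm by 190 mm) begins 51 mm behind the grasp point.
Start: joints at [-79.04, 30.224, 82.088, -0, 67.689, -10.227], TCP at [0.226, -0.583, 0.223] pointing down, gripper open.
Joint ranges: [-176.69, 176.69], [-43.24, 126.21], [12.49, 139.97], [-82, 262], [0, 151.66], [-163.58, 163.58]. Speed limits (degrees/s): [159.86, 159.86, 180, 180, 180, 180].

## Interface

Orientations are given as a 3x3 rotation matrix whose columns are the frame's x, y, z axes.
In Python, from rig import bot, imaging gives the robot as it stands.
- The arm moves only by the tool drive_tool, never from a script. Its argument "deltas" is text: rows parted by semicolons, each of 5 numbers parted by spaces: the finger opening in mm, from 0 to 87, then the shift along the world's x, y, z in mm, then the turn about the world's z in rad. In form: jaw dx dy dz twist; .... A call has 1 to 12 rows; each row is the pose to reach, as a shift and turn from the pose commanded when the call began; what a row does not reach only later rows make up. A row lasts 1/10 s, in which the tool goes at most 50 mm and 8.59 degrees, less where a joint would pass 70% of its speed; a pose out of reach is approached as far as the arm can. A call with a gripper value outside its range is refused whole. The fingers move at their own pace and stop on an object; the grip force is fixed at half the most. Time passes only in rows, so rows that repeat a pose let the fingers close. It gives the time, the measured TCP pose, the force, the opening and the grip force at its end, in the units of the state.
- bot.read_state(): the state, without advancing time (a new reading comes with each control period).
- imaging.capture(name): name is "scene" or "top" or "wrist"; returns the picture (420x560x3 uint8, red, green, blue); there is no depth.
- imaging.camera_model(name): a dict with "fx", "fy", "cx", "cy" (pixels), "dist" ([k1, k2, p1, p2, k3] as OpenCV has them; the pictures are not rectified), "T" (4x4, takes a point from camera to world coordinates). Camera axes: x right, y down, z forward; pixel columns grow to the right and rows downward; lengths in m; the calibration is good to about 2 mm. A picture is of the moment at which its call begins: read the wrist's pose just before it. camera_model takes no time and is no camera call; for the wrist camera it gives the pose at the moment of the call.
- bot.hand_in(): hands the job in; it is judged then, once.
The state is a dict: "time_s": time; "joint_positions": joint angles; "qvel": joint speeds; "tau": joint torques, N m; "position": TCP position; "tcp_rot": TCP orientation; "force": force on the tool from outside, world axes, zero at the start; "moment": the same for the moment, N m; "opening": opening from 0.0 (shut) to 1.0 (fully open); "grasp_force": force on a finger pad.
Only numpy, scipy, OpenCV 4.12 (cv2) and the standard library are available. Lean on these libraries where they do the work, as an engineer would, in place of code of your own. Each camera call takes 0.05 s, during which the arm holds its last target. There are 200 camera calls.

## Working session

There is one attempt and no reset: what is moved stays moved. The work goes in short steps, Python scripts to look and compute and a tool call to move; the robot and the scene stay as the last step left them, time stands still between calls to the robot, and variables do not carry over. Pictures are saved under pics/ and viewed, at most 10 in all, crops included, and the job is handed in when it is done.

Besides the shell and the picture viewer there is one more tool, called as name(argument=value, ...) on one line, values as JSON. drive_tool: Moves the arm, as the interface text tells. Its arguments: {"type":"object","properties":{"deltas":{"type":"string"}},"required":["deltas"]}

```bash
mkdir -p pics; python3 - <<'E'
from rig import bot, imaging
import cv2,numpy as np
a=[]
for n in("scene","top"):
    p=imaging.capture(n); cv2.imwrite(f"pics/{n}0.png",p[:,:,::-1])
    m=imaging.camera_model(n); print(n,m["fx"],m["dist"],np.round(m["T"],3).tolist())
print(bot.read_state())
E
```

```text
scene 519.4295576427508 [-0.15267515  0.          0.          0.          0.        ] [[0.896, 0.357, -0.265, 0.918], [0.445, -0.738, 0.507, -0.691], [-0.014, -0.572, -0.82, 1.233], [0.0, 0.0, 0.0, 1.0]]
top 391.31258184821576 [-0.04227568  0.          0.          0.          0.        ] [[-0.02, -0.993, 0.119, 0.435], [-0.999, 0.024, 0.037, 0.008], [-0.039, -0.119, -0.992, 0.96], [0.0, 0.0, 0.0, 1.0]]
{'time_s': 0.1, 'joint_positions': array([-7.90400533e+01,  3.02744250e+01,  8.21499719e+01,  5.38127589e-04,
        6.76886022e+01, -1.02264570e+01]), 'qvel': array([-0.00285779, -0.04534187, -0.24639387,  0.06066191,  0.15563062,
       -0.03222266]), 'tau': array([ 1.17601376e-04, -4.40986276e+01, -1.77151626e+01,  6.34631747e-02,
        5.33303479e-02, -4.36458856e-05]), 'position': array([ 0.22578736, -0.58207883,  0.22165591]), 'tcp_rot': array([[ 9.32410946e-01,  3.61399631e-01, -3.66430300e-04],
       [ 3.61399639e-01, -9.32409001e-01,  1.93788341e-03],
       [ 3.58687438e-04, -1.93933148e-03, -9.99998055e-01]]), 'force': array([-0.66128799, -0.5022305 , -0.12794514]), 'moment': array([0.02737362, 0.04458053, 0.04156434]), 'grasp_force': 0.0, 'opening': 0.999148117679449}
```

View pics/scene0.png

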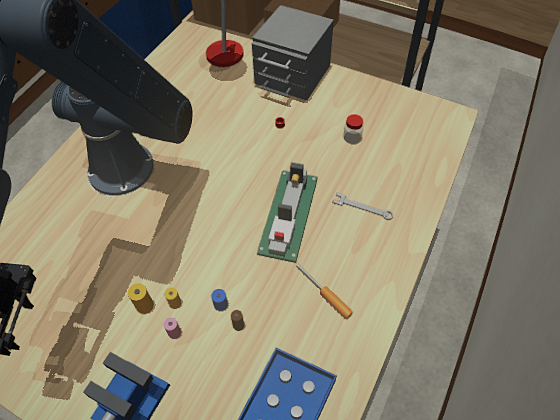

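View pics/top0.png

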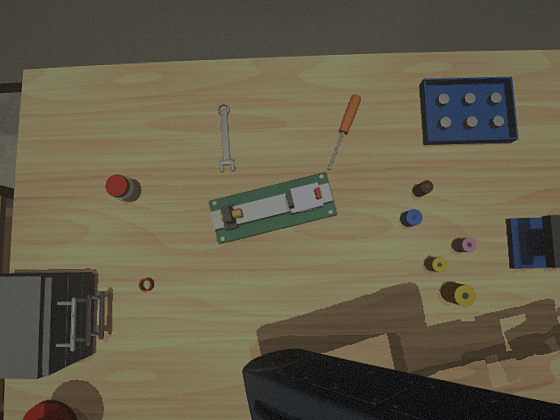

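Scene picture: the two yellow blanks are at (139,294) and (172,296), and the pink one is at (172,325). In the top view the yellows are at (462,294), larger, and (439,264), smaller. Amber_blank should be the smaller one, at top (439,264), in the row with blue (413,217) and wood (424,187). The gauge is green at top (273,208), with the fixed jaw at its left end (230,215) and the red tab at (318,193).

```bash
cat > h.py <<'E'
from rig import bot, imaging
import cv2,numpy as np
def ray(n,px,z,m=None):
    "pixels (N,2) -> world points on plane z"
    m=m or imaging.camera_model(n)
    K=np.array([[m["fx"],0,m["cx"]],[0,m["fy"],m["cy"]],[0,0,1]])
    u=cv2.undistortPoints(np.float64(px).reshape(-1,1,2),K,np.array(m["dist"]))[:,0]
    T=np.array(m["T"]); d=np.c_[u,np.ones(len(u))]@T[:3,:3].T
    return T[:3,3]+d*((z-T[2,3])/d[:,2])[:,None]
def blobs(p,lo,hi,amin=25):
    k=cv2.inRange(cv2.cvtColor(p,cv2.COLOR_RGB2HSV),lo,hi)
    c,_=cv2.findContours(k,cv2.RETR_EXTERNAL,cv2.CHAIN_APPROX_NONE)
    return sorted([x for x in c if cv2.contourArea(x)>amin],key=cv2.contourArea,reverse=True)
E
python3 - <<'E'
from h import *
p=imaging.capture("top"); cv2.imwrite("pics/crop1.png",cv2.resize(p[160:320,380:500],None,fx=5,fy=5,interpolation=2)[:600:,:,::-1][:600])
s=imaging.capture("scene")
for n,im in(("top",p),("scene",s)):
    for c in blobs(im,(22,130,80),(32,255,255)):
        (x,y),r=cv2.minEnclosingCircle(c); print(n,"yellow",x,y,r,cv2.contourArea(c),ray(n,[[x,y]],.05 if n=="scene" else .055).round(3))
    g=blobs(im,(45,60,20),(85,255,255),200)
    if g:
        g=np.vstack(g); w=ray(n,g.reshape(-1,2),.012); R=cv2.minAreaRect((w[:,:2]*1000).astype(np.float32)); print(n,"green",R,cv2.boxPoints(R).round(0).tolist())
    for c in blobs(im,(0,150,60),(6,255,255),10)+blobs(im,(172,150,60),(180,255,255),10):
        M=c.reshape(-1,2).mean(0); print(n,"red",M.round(),ray(n,[M],.072).round(3))
E
```

```text
top yellow 464.5 295.5 11.068072319030762 331.5 [[ 0.334 -0.364  0.055]]
top yellow 439.08953857421875 264.223876953125 7.4473371505737305 152.5 [[ 0.405 -0.311  0.055]]
top green ((549.9833984375, 70.25983428955078), (107.69239044189453, 296.9485168457031), 12.701440811157227) [[465.0, 203.0], [530.0, -86.0], [635.0, -63.0], [570.0, 227.0]]
top red [116. 185.] [[0.605 0.435 0.072]]
top red [ 36. 412.] [[0.088 0.612 0.072]]
top red [318. 193.] [[ 0.574 -0.039  0.072]]
top red [ 50. 407.] [[0.1   0.577 0.072]]
scene yellow 136.5 291.5 9.300638198852539 216.5 [[ 0.32  -0.342  0.05 ]]
scene yellow 170.8333282470703 293.5 6.346582412719727 103.5 [[ 0.403 -0.307  0.05 ]]
scene green ((552.391357421875, 69.10538482666016), (107.6166763305664, 299.2239685058594), 12.64284610748291) [[467.0, 203.0], [533.0, -89.0], [638.0, -65.0], [572.0, 227.0]]
scene red [224.  51.] [[0.059 0.565 0.072]]
scene red [354. 120.] [[0.602 0.439 0.072]]
scene red [279. 234.] [[ 0.576 -0.04   0.072]]
scene red [279. 120.] [[0.391 0.337 0.072]]
```

View pics/crop1.png

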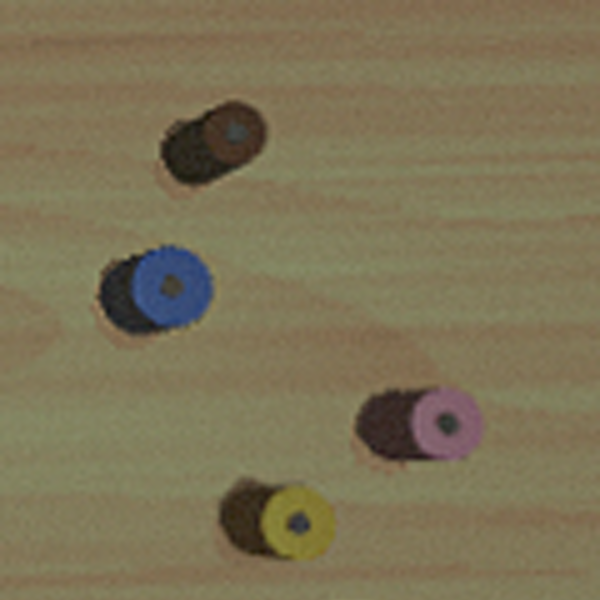

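The crop shows the smaller yellow blank at top (439,264). It is the amber one: not pink, and smaller than the other yellow. Both views put it at (0.404, -0.310). The gauge is at (0.551, 0.070), yaw 12.65°.

drive_tool(deltas="55 20 32 0 0; 55 45 70 0 0; 55 70 108 0 0; 55 95 146 0 0; 55 120 184 0 0; 55 145 222 0 0; 55 165 250 0 0; 55 178 272 0 0; 55 178 272 0 0; 55 178 272 0 0; 55 178 272 0 0")

```text
time_s: 1.3
position: [0.4036, -0.3118, 0.2226]
tcp_rot: [[0.933, 0.361, 0.0], [0.361, -0.933, -0.001], [-0.0, 0.001, -1.0]]
force: [0.0, -0.0, 0.2]
opening: 0.63
grasp_force: 0.0
```

```bash
python3 - <<'E'
from h import *
s=bot.read_state(); print(s["time_s"],s["position"],s["force"],s["opening"])
m=imaging.camera_model("wrist"); p=imaging.capture("wrist"); cv2.imwrite("pics/w1.png",p[:,:,::-1]); print(m["T"].round(3))
for c in blobs(p,(20,110,50),(34,255,255),200):
    (x,y),r=cv2.minEnclosingCircle(c); M=c.reshape(-1,2).mean(0); print(x,y,r,ray("wrist",[[x,y],M],.06,m).round(4), ray("wrist",[[x,y]],.03,m).round(4))
E
```

```text
1.3 [ 0.4036378  -0.31177558  0.22257054] [ 0.03079075 -0.03308899  0.19625587] 0.6297818187814871
[[ 0.361 -0.901 -0.24   0.469]
 [-0.933 -0.348 -0.093 -0.287]
 [ 0.001  0.257 -0.966  0.385]
 [ 0.     0.     0.     1.   ]]
456.0 343.5 103.14684295654297 [[ 0.3193 -0.5473  0.06  ]
 [ 0.3232 -0.5503  0.06  ]] [[ 0.3054 -0.5713  0.03  ]]
289.0 348.6153869628906 67.014404296875 [[ 0.2501 -0.3837  0.06  ]
 [ 0.2553 -0.38    0.06  ]] [[ 0.2299 -0.3926  0.03  ]]
294.5 271.5 23.547922134399414 [[ 0.3349 -0.356   0.06  ]
 [ 0.3402 -0.3547  0.06  ]] [[ 0.3225 -0.3624  0.03  ]]
207.0 343.0 19.416587829589844 [[ 0.2252 -0.3003  0.06  ]
 [ 0.2239 -0.3008  0.06  ]] [[ 0.2026 -0.3015  0.03  ]]
```

View pics/w1.png

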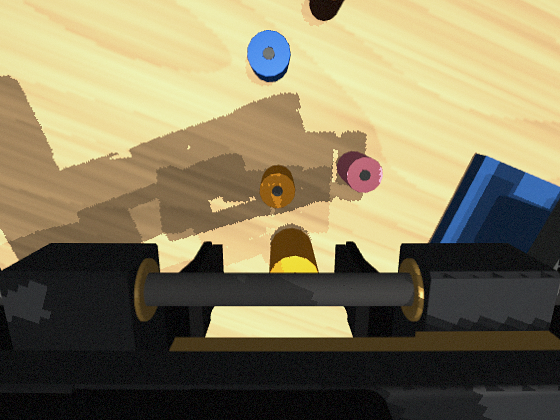

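The wrist view shows the amber blank in the arm's shadow, its top hole at about (277,190). Pink is at (363,175) and the larger yellow one at (294,265), partly behind the gripper.

```bash
python3 - <<'E'
from h import *
print(ray("wrist",[[277,190],[363,175]],.06).round(4), ray("wrist",[[294,266]],.085).round(3))
E
```

```text
[[ 0.4057 -0.3101  0.06  ]
 [ 0.4476 -0.3793  0.06  ]] [[ 0.35  -0.348  0.085]]
```

drive_tool(deltas="55 2 2 -40 0; 55 2 2 -80 0; 55 2 2 -120 0; 55 2 2 -150 0; 55 2 2 -175 0; 55 2 2 -190 0; 55 2 2 -199 0; 55 2 2 -199 0; 25 2 2 -199 0; 25 2 2 -199 0; 25 2 2 -199 0; 25 2 2 -199 0")

```text
time_s: 2.55
position: [0.4063, -0.3091, 0.0243]
tcp_rot: [[0.932, 0.362, 0.001], [0.362, -0.932, -0.001], [0.001, 0.002, -1.0]]
force: [-1.5, 0.3, 3.0]
opening: 0.383
grasp_force: 30.0
```

drive_tool(deltas="25 0 0 0 0; 25 0 0 0 0; 25 0 0 10 0; 25 0 0 40 0; 25 0 0 80 0; 25 0 0 120 0; 25 0 0 160 0; 25 0 0 160 0")

```text
time_s: 3.35
position: [0.4084, -0.3112, 0.189]
tcp_rot: [[0.932, 0.362, 0.008], [0.362, -0.932, -0.009], [0.004, 0.011, -1.0]]
force: [0.6, -0.9, -1.0]
opening: 0.386
grasp_force: 30.0
```

drive_tool(deltas="25 7 20 0 0.08; 25 20 55 0 0.2; 25 34 95 0 0.34; 25 49 135 0 0.48; 25 64 175 0 0.63; 25 78 215 0 0.78; 25 93 255 0 0.93; 25 107 295 0 1.07; 25 121 333 0 1.2; 25 133 365 0 1.32; 25 140 384 0 1.39; 25 142 391 0 1.42")

```text
time_s: 4.55
position: [0.5475, 0.0844, 0.1827]
tcp_rot: [[-0.221, 0.975, -0.002], [0.975, 0.221, 0.0], [0.001, -0.001, -1.0]]
force: [-0.2, -0.4, 0.0]
opening: 0.381
grasp_force: 30.0
```

drive_tool(deltas="25 0 0 0 0; 25 0 0 0 0; 25 0 0 0 0")

```text
time_s: 4.85
position: [0.5474, 0.0811, 0.1834]
tcp_rot: [[-0.215, 0.977, -0.001], [0.977, 0.215, -0.0], [-0.0, -0.001, -1.0]]
force: [-0.5, -0.6, -0.5]
opening: 0.384
grasp_force: 30.0
```

```bash
python3 - <<'E'
from h import *
m=imaging.camera_model("wrist"); p=imaging.capture("wrist"); cv2.imwrite("pics/w2.png",p[:,:,::-1]); print(m["T"].round(3))
q=imaging.capture("scene"); cv2.imwrite("pics/s2.png",cv2.resize(q[140:290,220:400],None,fx=4,fy=4)[:,:,::-1])
E
```

```text
[[ 0.977  0.208  0.053  0.533]
 [ 0.215 -0.944 -0.251  0.149]
 [-0.002  0.256 -0.967  0.345]
 [ 0.     0.     0.     1.   ]]
```

View pics/w2.png

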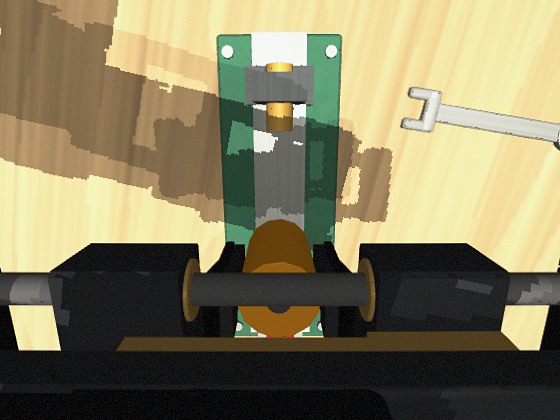

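View pics/s2.png

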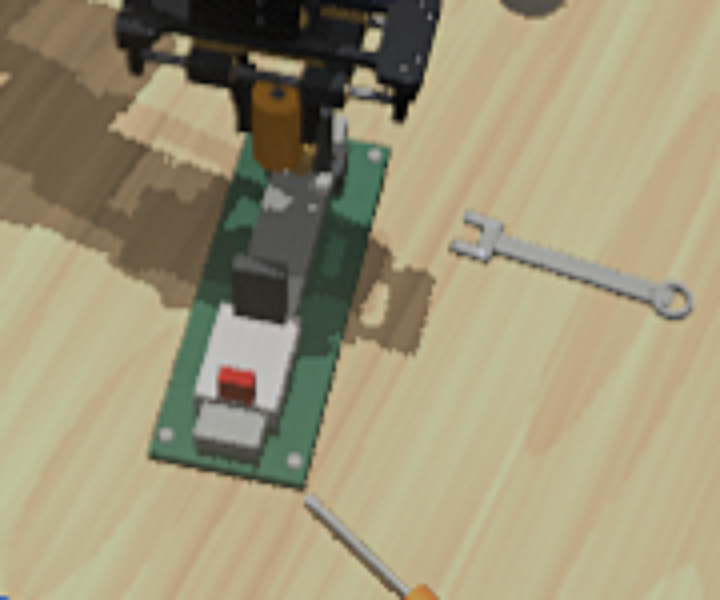

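Wrist view: the beam centre line is at column 280 all along its length, and the blank is at column 280, so x and yaw are aligned. The anvil tip is at about (279,131). The scene crop shows the slider open behind the blank, with the red tab at crop (237,385). Lowering now.

drive_tool(deltas="25 0 0 -30 0; 25 0 0 -65 0; 25 0 0 -95 0; 25 0 0 -110 0; 25 0 0 -116 0; 25 0 0 -116 0; 25 0 0 -117 0; 25 0 0 -117 0")

```text
time_s: 5.75
position: [0.5488, 0.0821, 0.0676]
tcp_rot: [[-0.217, 0.976, 0.002], [0.976, 0.217, -0.0], [-0.001, 0.002, -1.0]]
force: [-0.2, -0.5, -0.1]
opening: 0.38
grasp_force: 30.0
```

drive_tool(deltas="25 0 0 -1 0; 25 0 0 -1 0; 25 0 0 -1.5 0; 25 0 0 -2 0; 25 0 0 -2 0")

```text
time_s: 6.25
position: [0.5479, 0.0823, 0.0645]
tcp_rot: [[-0.217, 0.976, -0.0], [0.976, 0.217, 0.0], [0.0, -0.0, -1.0]]
force: [0.9, -0.2, 0.1]
opening: 0.384
grasp_force: 30.0
```

drive_tool(deltas="25 0 0 -0.5 0; 25 0 0 -1 0; 25 0 0 -1 0")

```text
time_s: 6.55
position: [0.5479, 0.0823, 0.0643]
tcp_rot: [[-0.217, 0.976, 0.0], [0.976, 0.217, -0.0], [-0.0, 0.0, -1.0]]
force: [-1.8, -0.2, 5.3]
opening: 0.378
grasp_force: 30.0
```

Contact with the beam is at 5 N. Releasing and rising straight up.

drive_tool(deltas="60 0 0 0.5 0; 60 0 0 0.5 0; 60 0 0 0.5 0; 60 0 0 0.5 0; 60 0 0 20 0; 60 0 0 50 0; 60 0 0 85 0; 60 0 0 105 0; 60 0 0 105 0")

```text
time_s: 7.45
position: [0.5502, 0.0823, 0.1715]
tcp_rot: [[-0.217, 0.976, 0.007], [0.976, 0.217, -0.0], [-0.002, 0.007, -1.0]]
force: [0.6, 0.3, -0.1]
opening: 0.691
grasp_force: 0.0
```

```bash
python3 - <<'E'
from h import *
m=imaging.camera_model("wrist"); p=imaging.capture("wrist"); q=imaging.capture("scene")
cv2.imwrite("pics/c3.png",np.hstack([cv2.resize(p,(480,360)),cv2.resize(q[180:290,240:337],(318,360))])[:,:,::-1])
E
```

```text
(no output)
```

View pics/c3.png

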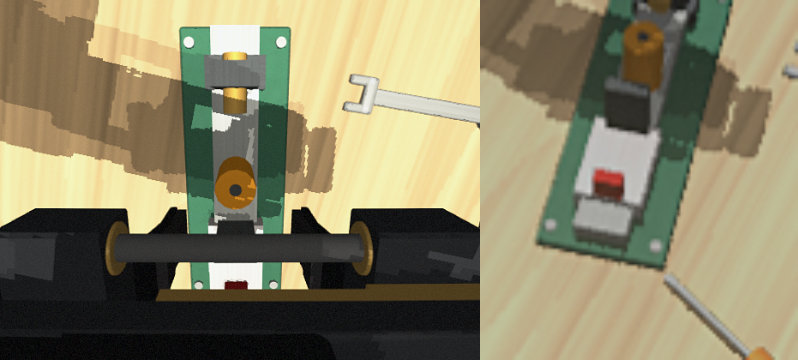

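The blank stands upright on the beam, wrist inset (236,188), centred at the beam's column 235. Next: behind the tab with the fingers shut.

drive_tool(deltas="0 8 -35 0 0; 0 18 -80 0 0; 0 28 -125 0 0; 0 34.5 -154 0 0; 0 34.5 -154 0 0; 0 34.5 -154 -40 0; 0 34.5 -154 -80 0; 0 34.5 -154 -105 0; 0 34.5 -154 -119 0; 0 34.5 -154 -123 0; 0 34.5 -154 -123 0; 0 34.5 -154 -123 0")

```text
time_s: 8.75
position: [0.5833, -0.0717, 0.0466]
tcp_rot: [[-0.218, 0.976, 0.002], [0.976, 0.218, -0.001], [-0.001, 0.002, -1.0]]
force: [-0.6, 0.3, 0.1]
opening: 0.004
grasp_force: 0.0
```

```bash
python3 - <<'E'
from h import *
m=imaging.camera_model("wrist"); p=imaging.capture("wrist"); q=imaging.capture("scene")
g=np.array([-.217,.976]);o=np.array([.551,.070])
s=bot.read_state(); print("tcp gy",(s["position"][:2]-o)@g,s["position"],s["force"],s["opening"])
for lo,hi in(((0,150,50),(6,255,255)),((172,150,50),(180,255,255))):
  for c in blobs(p,lo,hi,100): M=c.reshape(-1,2).mean(0); print("red",M,(ray("wrist",[M],.072,m)[0,:2]-o)@g)
cv2.imwrite("pics/c4.png",np.hstack([cv2.resize(p,(480,360)),cv2.resize(q[180:290,240:337],(318,360))])[:,:,::-1])
E
```

```text
tcp gy -0.14553962214304098 [ 0.58342328 -0.0719096   0.04697692] [-0.12224086 -0.65744123 -0.34911148] 0.0014654409223681015
red [276.39  203.885] -0.10980900745173836
```

View pics/c4.png

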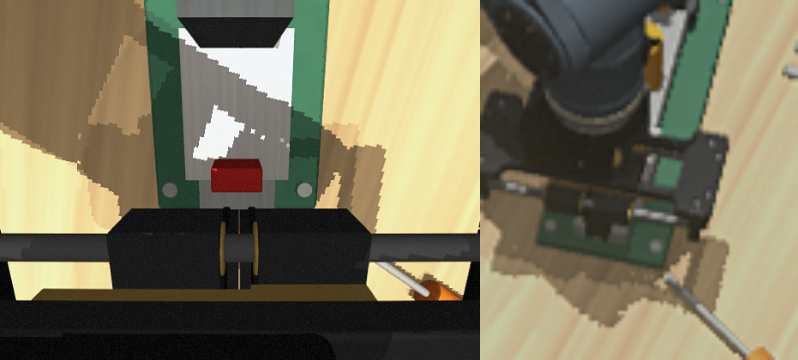

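The fingers are centred behind the tab (tab column 236, fingers 238), with a gap of about 19 mm. I'll get the anvil tip estimate from the earlier picture and start closing.

```bash
python3 - <<'E'
from h import *
m=imaging.camera_model("wrist"); m=dict(m); m["T"]=np.array([[.977,.208,.053,.533],[.215,-.944,-.251,.149],[-.002,.256,-.967,.345],[0,0,0,1]])
g=np.array([-.217,.976]);o=np.array([.551,.070])
for px,z in(((279,107),.078),((279,131),.068),((279,131),.058),((279,103),.106),((279,68),.106)): print(px,z,(ray("",[px],z,m)[0,:2]-o)@g)
E
```

```text
(279, 107) 0.078 0.08724045081614062
(279, 131) 0.068 0.06980091158748776
(279, 131) 0.058 0.0693962513559891
(279, 103) 0.106 0.08908158641642586
(279, 68) 0.106 0.1103669051956796
```

drive_tool(deltas="0 -1.1 4.9 0 0; 0 -2.2 9.8 0 0; 0 -3 13.7 0 0; 0 -3.5 15.6 0 0; 0 -3.9 17.6 0 0; 0 -4.3 19.5 0 0; 0 -4.8 21.5 0 0; 0 -5.2 23.4 0 0; 0 -5.6 25.4 0 0; 0 -6.1 27.3 0 0; 0 -6.5 29.3 0 0")

```text
time_s: 9.95
position: [0.5764, -0.0443, 0.046]
tcp_rot: [[-0.219, 0.976, 0.001], [0.976, 0.219, -0.003], [-0.003, 0.0, -1.0]]
force: [-1.4, -6.6, 2.5]
opening: 0.003
grasp_force: 3.0
```

drive_tool(deltas="0 -0.7 2.9 0 0; 0 -1.3 5.9 0 0; 0 -2 8.8 0 0; 0 -2.6 11.7 0 0; 0 -3.3 14.6 0 0; 0 -3.9 17.6 0 0; 0 -4.2 19 0 0; 0 -4.6 20.5 0 0; 0 -4.9 22 0 0; 0 -5.2 23.4 0 0; 0 -5.5 24.9 0 0; 0 -5.9 26.4 0 0")

```text
time_s: 11.15
position: [0.5705, -0.018, 0.046]
tcp_rot: [[-0.219, 0.976, 0.001], [0.976, 0.219, -0.003], [-0.003, 0.0, -1.0]]
force: [-0.6, -7.2, 1.9]
opening: 0.005
grasp_force: 3.2
```

drive_tool(deltas="0 -0.4 2 0 0; 0 -0.9 3.9 0 0; 0 -1.3 5.9 0 0; 0 -1.7 7.8 0 0; 0 -2.2 9.8 0 0; 0 -2.6 11.7 0 0; 0 -3 13.7 0 0; 0 -3.5 15.6 0 0; 0 -3.9 17.6 0 0; 0 -4.3 19.5 0 0")

```text
time_s: 12.15
position: [0.5661, 0.0017, 0.0459]
tcp_rot: [[-0.219, 0.976, 0.001], [0.976, 0.219, -0.003], [-0.003, 0.0, -1.0]]
force: [-0.6, -7.2, 2.0]
opening: 0.002
grasp_force: 3.2
```

```bash
python3 - <<'E'
from h import *
m=imaging.camera_model("wrist"); p=imaging.capture("wrist"); q=imaging.capture("scene")
g=np.array([-.217,.976]);o=np.array([.551,.070])
s=bot.read_state(); print("tcp gy",(s["position"][:2]-o)@g,s["position"],s["force"],s["force"][:2]@g)
cv2.imwrite("pics/c5.png",np.hstack([cv2.resize(p,(480,360)),cv2.resize(q[160:270,240:337],(318,360))])[:,:,::-1])
E
```

```text
tcp gy -0.06964506414139897 [0.56602143 0.00198216 0.04592294] [-0.38795237 -5.92780084  2.87947297] -5.701347960543058
```

View pics/c5.png

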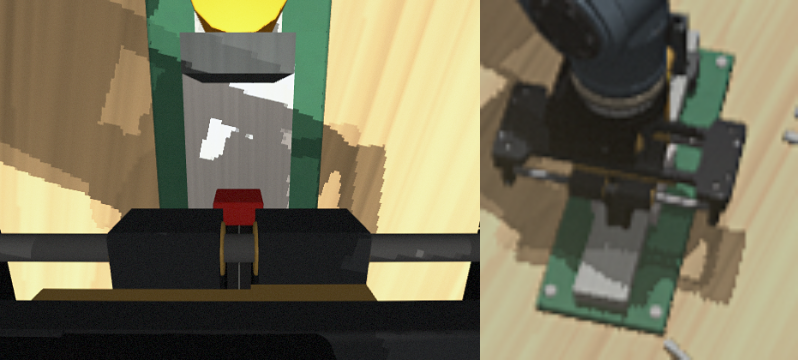

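The jaw face is against the blank, at (238,15) in the wrist view, and the slider is true. About 17 mm remain; slowing down.

drive_tool(deltas="0 -0.3 1.5 0 0; 0 -0.6 2.9 0 0; 0 -0.9 4.2 0 0; 0 -1.2 5.4 0 0; 0 -1.4 6.4 0 0; 0 -1.6 7.3 0 0; 0 -1.7 7.8 0 0; 0 -1.8 8.3 0 0; 0 -1.9 8.8 0 0; 0 -2.1 9.3 0 0; 0 -2.2 9.8 0 0")

```text
time_s: 13.35
position: [0.5639, 0.0114, 0.0459]
tcp_rot: [[-0.219, 0.976, 0.001], [0.976, 0.219, -0.003], [-0.003, 0.0, -1.0]]
force: [-0.8, -7.0, 1.7]
opening: 0.002
grasp_force: 3.2
```

drive_tool(deltas="0 -0.1 0.5 0 0; 0 -0.2 0.9 0 0; 0 -0.3 1.3 0 0; 0 -0.4 1.7 0 0; 0 -0.5 2.1 0 0")

```text
time_s: 13.85
position: [0.5634, 0.0135, 0.0459]
tcp_rot: [[-0.219, 0.976, 0.001], [0.976, 0.219, -0.003], [-0.003, 0.0, -1.0]]
force: [-1.1, -7.2, 1.4]
opening: 0.003
grasp_force: 3.2
```

drive_tool(deltas="0 -0.1 0.4 0 0; 0 -0.2 0.8 0 0; 0 -0.3 1.2 0 0; 0 -0.3 1.5 0 0")

```text
time_s: 14.25
position: [0.5631, 0.015, 0.0459]
tcp_rot: [[-0.219, 0.976, 0.001], [0.976, 0.219, -0.003], [-0.003, -0.0, -1.0]]
force: [-0.6, -6.4, 2.6]
opening: 0.005
grasp_force: 3.2
```

drive_tool(deltas="0 -0.1 0.4 0 0; 0 -0.2 0.8 0 0; 0 -0.2 1.1 0 0")

```text
time_s: 14.55
position: [0.5629, 0.0162, 0.0459]
tcp_rot: [[-0.219, 0.976, 0.001], [0.976, 0.219, -0.003], [-0.003, -0.0, -1.0]]
force: [-0.3, -6.7, 2.3]
opening: 0.009
grasp_force: 3.2
```

drive_tool(deltas="0 -0.1 0.3 0 0; 0 -0.1 0.6 0 0; 0 -0.2 0.9 0 0")

```text
time_s: 14.85
position: [0.5626, 0.0171, 0.0459]
tcp_rot: [[-0.219, 0.976, 0.0], [0.976, 0.219, -0.003], [-0.003, -0.0, -1.0]]
force: [-0.7, -6.1, 2.2]
opening: 0.003
grasp_force: 3.2
```

drive_tool(deltas="0 -0.1 0.3 0 0; 0 -0.1 0.6 0 0; 0 -0.2 0.9 0 0")

```text
time_s: 15.15
position: [0.5625, 0.0178, 0.0459]
tcp_rot: [[-0.219, 0.976, 0.001], [0.976, 0.219, -0.003], [-0.003, -0.0, -1.0]]
force: [-1.8, -7.6, 1.9]
opening: 0.007
grasp_force: 3.9
```

drive_tool(deltas="0 -0.1 0.3 0 0; 0 -0.1 0.6 0 0; 0 -0.2 0.8 0 0")

```text
time_s: 15.45
position: [0.5625, 0.0178, 0.0459]
tcp_rot: [[-0.219, 0.976, 0.001], [0.976, 0.219, -0.004], [-0.004, 0.0, -1.0]]
force: [-0.1, -9.9, 1.8]
opening: 0.003
grasp_force: 5.0
```

Anvil contact: the position has stalled and the force is rising at about 3 N/mm.

drive_tool(deltas="0 -0.1 0.4 0 0; 0 -0.2 0.8 0 0; 0 -0.2 0.8 0 0")

```text
time_s: 15.75
position: [0.5626, 0.0179, 0.046]
tcp_rot: [[-0.22, 0.976, 0.001], [0.976, 0.22, -0.005], [-0.005, 0.0, -1.0]]
force: [-1.0, -12.5, 1.9]
opening: 0.005
grasp_force: 5.9
```

drive_tool(deltas="0 -0.1 0.4 0 0; 0 -0.1 0.4 0 0; 0 -0.1 0.4 0 0; 0 -0.1 0.4 0 0; 0 -0.1 0.4 0 0")

```text
time_s: 16.25
position: [0.5626, 0.0179, 0.046]
tcp_rot: [[-0.22, 0.976, 0.002], [0.976, 0.22, -0.006], [-0.006, 0.0, -1.0]]
force: [-1.3, -13.6, 1.8]
opening: 0.005
grasp_force: 6.5
```

The squeeze is about 7 N and was held for 0.5 s. Backing off gently, then retreating clear.

drive_tool(deltas="0 0.2 -1 0 0; 0 0.4 -2 0 0; 0 0.7 -3 0 0; 0 1.1 -5 0 0; 0 2.2 -10 0 0; 0 4.4 -20 0 0; 0 6.6 -30 0 0; 0 6.6 -30 30 0; 0 6.6 -30 70 0; 0 10 -60 110 0; 0 20 -105 110 0; 0 30 -150 110 0")

```text
time_s: 17.45
position: [0.593, -0.1301, 0.1578]
tcp_rot: [[-0.219, 0.976, 0.004], [0.976, 0.219, -0.002], [-0.002, 0.004, -1.0]]
force: [1.4, 0.3, -1.4]
opening: 0.005
grasp_force: 0.0
```

drive_tool(deltas="0 -10 -45 0 0; 0 -20 -90 0 0; 0 -30 -135 0 0; 0 -30 -135 0 0; 0 -30 -135 0 0; 0 -30 -135 0 0")

```text
time_s: 18.05
position: [0.5613, -0.2624, 0.1553]
tcp_rot: [[-0.217, 0.976, -0.001], [0.976, 0.217, 0.001], [0.001, -0.0, -1.0]]
force: [-0.3, 0.0, 0.1]
opening: 0.007
grasp_force: 0.0
```

```bash
python3 - <<'E'
from h import *
p=imaging.capture("top"); q=imaging.capture("scene"); s=bot.read_state(); print(s["time_s"],s["position"],s["force"])
cv2.imwrite("pics/c6.png",np.hstack([cv2.resize(p[150:260,190:350],(480,330)),cv2.resize(q[155:265,245:351],(318,330))])[:,:,::-1])
E
```

```text
18.15 [ 0.56171405 -0.26163742  0.15543929] [ 0.0075178  -0.02268872 -0.70756753]
```

View pics/c6.png

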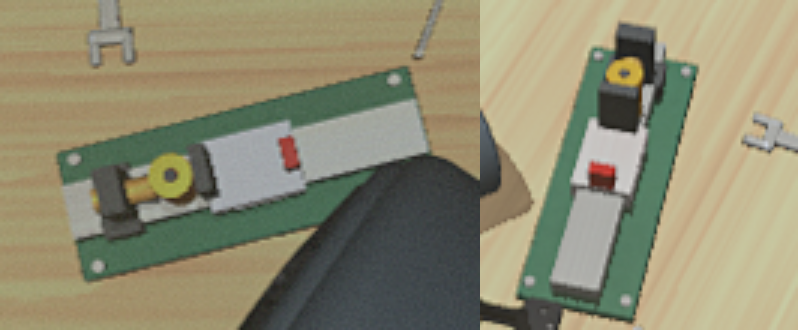

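The top crop shows the blank upright at (171,177), nipped between the jaw (203,170) and the anvil (142,188). The hand is clear.

```bash
python3 -c "
from rig import bot
print(bot.hand_in())"
```

```text
the job is handed in; nothing more can be done
None
```

The amber blank stands upright on the beam, nipped between the sliding jaw and the anvil at an estimated 7 N, with the hand clear; the job was handed in at about 18 s and no verdict was returned.

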